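# Dial the code into a snack lockbox and slide its latch

## Robot

A 7-joint arm with a two-finger parallel gripper is mounted at the origin on the work surface; the furniture and walls round the work are solid. World frame = base frame: x ahead of the robot, y to its left, z up, the work surface at z = 0. Lengths are in m, angles in rad, forces in N, time in s.
With the tool pointing down it reaches from about 0.4 to 0.85 m from the base axis. Payload 10.4 kg.
Tool frame: the origin (TCP) lies between the finger pads; the fingertips stand 25 mm ahead of it and the grasp point (between the pads) lies 6 mm ahead of it (bot.tcp_to_tips is the distance from the TCP to the fingertips, in m); z points along the fingers, x is the direction in which the jaws open and shut, and the axes are right-handed (so a half turn about z gives the same grasp; the last joint's range is limited). The gripper opens to 85 mm and grips with 20 to 120 N. Pads are 22 mm wide; open, the fingers measure 114 mm over their backs; the gripper's body (76 mm by 85 mm) begins 54 mm behind the grasp point. The pads swing forward as they close: fully open they stand 13 mm farther back than shut.
Start: joints at [1.307, 0.332, -0.065, 1.46, 0.022, 1.35, -0.088], TCP at [0.149, -0.607, 0.222] pointing down, gripper open.
Joint ranges: [-2.6, 2.6], [-0.5, 2.12], [-1.47, 1.34], [0.16, 2.42], [-1.27, 4.41], [0.06, 2.06], [-2.6, 2.6]. Speed limits (rad/s): [2.22, 2.22, 2.79, 2.79, 3.14, 3.14, 3.14].

## Interface

Orientations are given as a rotation vector (axis times angle).
In Python, from workcell import status, imaging, bot, recognise, cut_out, spot_point gives the robot as it stands.
- The arm moves only by the tool apply_moves, never from a script. Its argument "targets" is text: rows parted by semicolons, each of 7 numbers parted by spaces: the finger opening in mm, from 0 to 85.4, then the shift along the tool's x, y, z in units of 30 mm (1.0 is 30 mm), then the turn, a rotation vector about the tool's x, y, z in degrees. In form: fingers x y z ax ay az; .... A call has exactly 5 rows; each row shifts and turns the commanded pose from where the row before left it, along the tool's axes as they then stand; what a row does not reach is not made up. A row lasts 1/10 s, in which the tool goes at most 50 mm and 8.59 degrees, less where a joint would pass 70% of its speed; a pose out of reach is approached as far as the arm can. A call is refused whole if a number of a shift passes 1 or a number of a turn 8.59, either way. A call with a gripper value outside its range is refused whole. The fingers move at their own pace and stop on an object; "force" is the grip in N (left out, the last holds). Time passes only in rows, so rows that do not move let the fingers close, or fill a call up. It gives the time, the measured TCP pose, the force and the opening at its end, in the units of the state.
- status.get_obs(): the state, without advancing time (a new reading comes with each control period).
- imaging.snapshot(name): name is "side" or "top"; returns a dict with "frame" (480x640x3 uint8, blue, green, red), "K" (3x3 intrinsics, pixels), "T" (4x4, takes a point from camera to world coordinates). Camera axes: x right, y down, z forward; pixel columns grow to the right and rows downward; lengths in m; the calibration is good to about 2 mm. A picture is of the moment at which its call begins. There is no depth.
- bot.close_job(): hands the job in, once; it reports no verdict.
Trained networks look in a picture, given as the dict that the camera call returned (one of the last four; its "shot" number tells which), for a name from the list of things; names that differ only in an ending like _2 or _b are one class to them, and where a whole thing is asked for, a point or a joint stands for the part that bears it (a point fixed in the world has none). Each returns a list of dicts, best first, with "p" (0 to 1); they miss things now and then, are a little off and sometimes report something else, mostly with a low value. They report only what shows in the picture. A call takes as long as a camera call.
- recognise(picture, name): "at" ([x, y, z] in m, in world coordinates, good to about 4 mm: the middle of the surface that is visible of it).
- cut_out(picture, name): "region" (480x640 bool, what is visible of it).
- spot_point(picture, name): "at" ([x, y, z] in m, in world coordinates, good to about 4 mm: a listed point, or the origin of a listed thing).
The state is a dict: "time": time; "joint_pos": joint angles; "qvel": joint speeds; "tau": joint torques, N m; "ee_pos": TCP position; "tool_rot": TCP orientation; "contact_force": force on the tool from outside, world axes, zero at the start; "torque": the same for the moment, N m; "opening": opening from 0.0 (shut) to 1.0 (fully open).
Only numpy, scipy, OpenCV 4.12 (cv2) and the standard library are available. Lean on these libraries where they do the work, as an engineer would, in place of code of your own. Each camera call takes 0.05 s, during which the arm holds its last target.

## Task

Open the snack lockbox without picking anything up: with a fingertip, flick the three number wheels round until they read 4, 7, 2 from left to right at the index lines, then push the white slide along its track toward the wheels, as far as it goes, so that the clear lid springs up. Do not shove or lift the box, and leave everything round it where it stands.

Things in the scene. Friction and masses are not known exactly. Their poses are not given: they have to be found in the camera images.
- lockbox: Loose box: white body, grey lock case along its front, clear hinged lid behind. 176 mm front to back (x), 210 mm wide (y), flat lock case top 82 mm above its underside; 1.8 kg on rubber feet. Origin: centre of its underside. Its x axis points from the front (lock case, robot's side) to the back (lid hinge), y to the left seen from the robot, z up. It may stand turned by up to 0.22 rad
- left_wheel (a joint): Turn of the left number wheel, rad, about the box's y axis; endless both ways. White numerals 0 to 9 round the rim, one per click of 0.628 rad (15 mm along the rim). The number on top, at the index lines, is joint / 0.628 rounded, modulo 10. Dragging the wheel's top toward the back of the box (box +x) raises joint and number, toward the front lowers them
- middle_wheel (a joint): Same for the middle wheel. A sprung detent in each wheel clicks at each numeral: about 1.5 N at the rim leaves a click, and when let go the wheel snaps to the nearest click. The tyres are grippy and give slightly: a fingertip resting on top with 3 to 15 N turns the wheel with it, one click per 15 mm of drag, without slip
- right_wheel (a joint): Same for the right wheel
- left_wheel_top (a point): Topmost point of the left wheel, at its index lines; fixed to the box, at (-58, +70, 92) mm in its frame. Wheels: black rubber thumbwheels, 48 mm in diameter, 16 mm wide, axles along box y, 42 mm apart, standing 10 mm out of slots in the lock case top; numerals upright as seen from the robot, short dark index lines beside each slot
- middle_wheel_top (a point): Same for the middle wheel; at (-58, +28, 92) mm in the box frame
- right_wheel_top (a point): Same for the right wheel; at (-58, -14, 92) mm in the box frame
- left_code_number (a point): Centre of the numeral 4 on the rim of the left wheel; it turns with the wheel and must come to the wheel's top
- middle_code_number (a point): Centre of the numeral 7 on the rim of the middle wheel, likewise
- right_code_number (a point): Centre of the numeral 2 on the rim of the right wheel, likewise
- latch (a joint): Travel of the slide, m: 0 locked, 0.012 fully open, growing toward the wheels (box +y). Unless all three wheels show their code numbers its prongs meet the wheels after 1.5 mm and it stops. It moves with about 2 N and stays where it is left
- latch_top (a point): Top centre of the slide's thumb piece: a white ribbed block right of the wheels, 26 mm along box x, 14 mm along box y, 9 mm above the lock case top; at (-58, -72, 91) mm in the box frame when locked. Right of it the case top is flat and free for 26 mm, to the box's edge
- lid (a joint): Opening of the clear lid, rad: 0 shut, 0.32 fully sprung up. Hinged at the back of the box; its spring lifts it as soon as the slide has moved about 8 mm. Its front edge, which begins 30 mm behind the wheel line, then rises 35 mm
- jam_jar: Bystander, loose: jam jar with a yellow lid, 60 mm wide, 85 mm high, left of the box; origin under its centre
- sprinkle_jar: Bystander, loose: slim spice jar with a black cap, 41 mm wide, 105 mm high, left of the lock case; origin under its centre
- shaker: Bystander, loose: salt shaker with a grey cap, 44 mm wide, 90 mm high, right of the box; origin under its centre
- pen: Bystander, loose: white pen, 145 mm long, lying in front of the box; origin under its centre

How it is judged:
By the outcome, as a careful person would: the job done as asked, in the order asked, and still so for the second after the job is handed in, with the robot touching nothing.
It also fails if it takes over 58 s, if anything falls off the work surface, if the arm or the gripper's body presses on something with over 40 N, if the wrist force passes 120 N, or if a joint passes its speed limit or range.

## Working session

There is one attempt and no reset: what is moved stays moved. The work goes in short steps, Python scripts to look and compute and a tool call to move; the robot and the scene stay as the last step left them, time stands still between calls to the robot, and variables do not carry over. Pictures are saved under pics/ and viewed, and the job is handed in when it is done.

Besides the shell and the picture viewer there is one more tool, called as name(argument=value, ...) on one line, values as JSON. apply_moves: Moves the arm, as the interface text tells. Its arguments: {"type":"object","properties":{"targets":{"type":"string"},"force":{"type":"number"}},"required":["targets"]}

```bash
mkdir -p pics; ls; cat > h.py <<'E'
import numpy as np, cv2
from scipy.spatial.transform import Rotation as R
from workcell import status, imaging, bot, recognise, cut_out, spot_point
def proj(s,P):
    P=np.atleast_2d(P); T=np.linalg.inv(s["T"]); c=P@T[:3,:3].T+T[:3,3]; u=c@np.array(s["K"]).T
    return u[:,:2]/u[:,2:]
E
python3 - <<'E'
from h import *
o=status.get_obs(); print({k:np.round(v,4) for k,v in o.items()}, bot.tcp_to_tips)
for n in("side","top"):
    s=imaging.snapshot(n); cv2.imwrite(f"pics/{n}0.png",s["frame"])
    print(n,np.round(s["T"],3).tolist(),np.round(s["K"],1).tolist())
    for k in "lockbox left_wheel_top middle_wheel_top right_wheel_top latch_top left_code_number middle_code_number right_code_number jam_jar sprinkle_jar shaker pen".split():
        print(k,[(np.round(d["at"],4).tolist(),round(d["p"],2)) for d in spot_point(s,k)[:2]])
E
```

```text
pics
{'time': np.float64(0.0), 'joint_pos': array([ 1.3074,  0.3329, -0.0647,  1.4609,  0.0216,  1.3499, -0.0885]), 'qvel': array([ 0.002 , -0.0005,  0.0023,  0.0006, -0.0008, -0.0006, -0.0008]), 'tau': array([ 4.00000e-04, -6.25439e+01,  4.92000e-02, -3.91605e+01,
        1.62000e-02,  9.80000e-03, -0.00000e+00]), 'ee_pos': array([ 0.1489, -0.6066,  0.2208]), 'tool_rot': array([-2.4715e+00,  1.9380e+00,  1.8000e-03]), 'contact_force': array([-0.4235, -1.1185,  0.7586]), 'torque': array([-0.0229,  0.0367,  0.0371]), 'opening': np.float64(1.0009)} 0.025
side [[0.853, -0.315, 0.416, 0.144], [-0.522, -0.513, 0.682, -0.374], [-0.002, -0.799, -0.602, 0.584], [0.0, 0.0, 0.0, 1.0]] [[612.7, 0.0, 325.9], [0.0, 612.7, 230.4], [0.0, 0.0, 1.0]]
lockbox [([0.5074, 0.2411, 0.0011], 0.76)]
left_wheel_top [([0.4564, 0.31, 0.0902], 0.72), ([0.4481, 0.1707, 0.0864], 0.45)]
middle_wheel_top [([0.4528, 0.2713, 0.0928], 0.8)]
right_wheel_top [([0.452, 0.3079, 0.0889], 0.73), ([0.4525, 0.2254, 0.0938], 0.59)]
latch_top [([0.4485, 0.1717, 0.0898], 0.49), ([0.3896, 0.236, -0.0029], 0.32)]
left_code_number 
[... 533 characters left out ...]
box [([0.508, 0.239, -0.0001], 0.88)]
left_wheel_top [([0.4512, 0.3093, 0.0927], 0.61), ([0.445, 0.1712, 0.0894], 0.37)]
middle_wheel_top [([0.4505, 0.2746, 0.0934], 0.72)]
right_wheel_top [([0.4461, 0.2259, 0.0902], 0.76)]
latch_top [([0.5075, 0.2409, -0.0032], 0.72), ([0.4448, 0.169, 0.0898], 0.61)]
left_code_number [([0.4425, 0.3106, 0.0884], 0.64)]
middle_code_number [([0.4743, 0.2742, 0.0587], 0.79)]
right_code_number [([0.4273, 0.2252, 0.0588], 0.79)]
jam_jar [([0.5435, 0.4047, 0.001], 0.96)]
sprinkle_jar [([0.4487, 0.3931, -0.0042], 0.63), ([0.4719, 0.2702, 0.0592], 0.21)]
shaker [([0.534, 0.0969, 0.0005], 0.98)]
pen [([0.3892, 0.2298, 0.0005], 0.76), ([0.4488, 0.2727, 0.0966], 0.29)]
```

```bash
python3 - <<'E'
import cv2,numpy as np
s=cv2.imread("pics/side0.png");t=cv2.imread("pics/top0.png")
cv2.imwrite("pics/both.png",np.hstack([cv2.resize(s,(400,300)),cv2.resize(t,(400,300))]))
from h import *
S=imaging.snapshot("side"); p=proj(S,[.45,.25,.09])[0].astype(int);print(p)
c=s[p[1]-70:p[1]+70,p[0]-95:p[0]+95];cv2.imwrite("pics/crop0.png",cv2.resize(c,(790,582),interpolation=cv2.INTER_CUBIC))
S=imaging.snapshot("top"); p=proj(S,[.45,.25,.09])[0].astype(int);print(p)
c=t[p[1]-50:p[1]+50,p[0]-70:p[0]+70];cv2.imwrite("pics/crop1.png",cv2.resize(c,(790,564),interpolation=cv2.INTER_CUBIC))
E
```

```text
[279 214]
[313 261]
```

View pics/both.png

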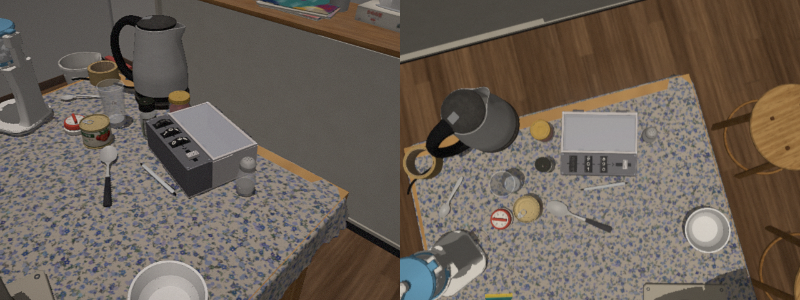

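View pics/crop0.png

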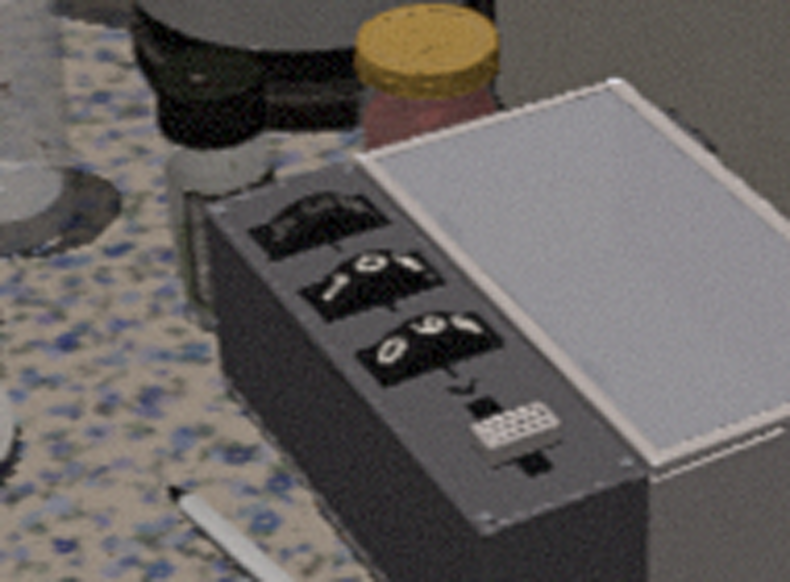

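View pics/crop1.png

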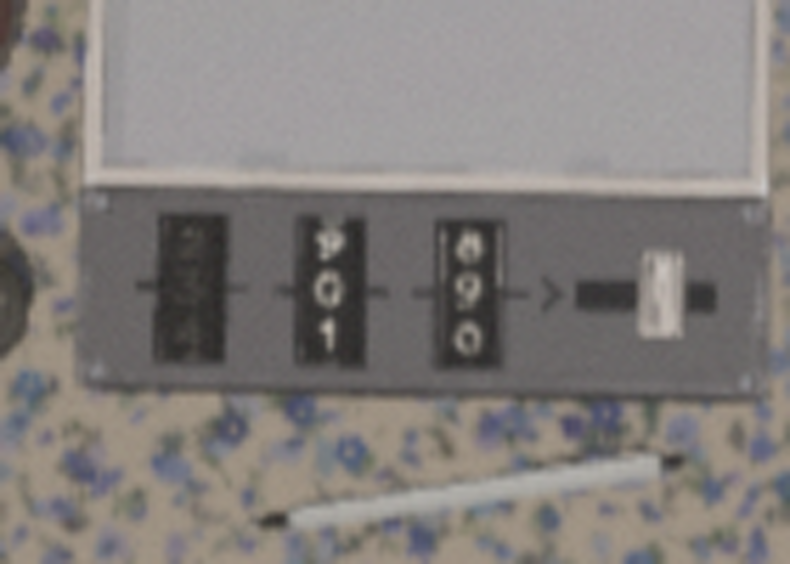

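```bash
python3 - <<'E'
import cv2,numpy as np
from h import *
fr=[imaging.snapshot("top")["frame"].astype(float) for _ in range(4)]
S=imaging.snapshot("side"); g=np.mean(fr,0)
def st(c,k=15):
    c=cv2.resize(c,None,fx=k,fy=k,interpolation=cv2.INTER_CUBIC).mean(2); return np.clip((c-15)*255/70,0,255).astype(np.uint8)
c=st(g[245:280,280:306]); cv2.imwrite("pics/l_top.png",c)
c=st(S["frame"][186:214,240:282].astype(float)); cv2.imwrite("pics/l_side.png",c)
print([np.round(d["at"],4).tolist() for d in spot_point(S,"left_code_number")[:1]])
# numerals by template correlation between left wheel and other
E
```

```text
[[0.4375, 0.3103, 0.0859]]
```

View pics/l_top.png

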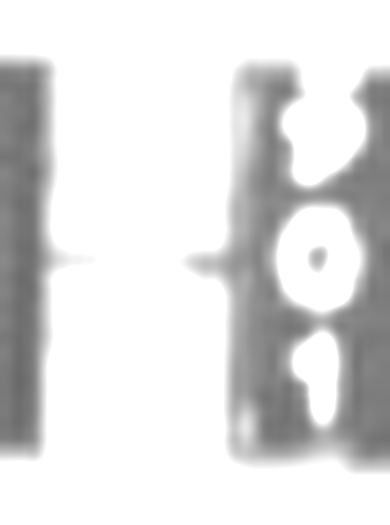

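View pics/l_side.png

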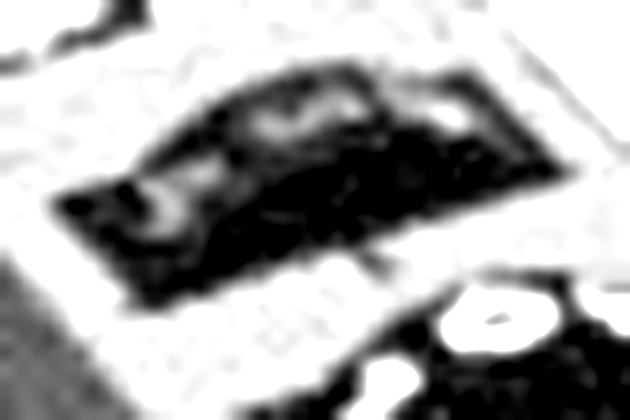

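```bash
python3 - <<'E'
import cv2,numpy as np
from h import *
fr=[]
for _ in range(6): S=imaging.snapshot("top"); fr.append(S["frame"].astype(float))
g=np.mean(fr,0)
print(proj(S,[[.452,.31,.092],[.45,.27,.092]]))
c=cv2.resize(g[242:282,250:310],None,fx=13,fy=13,interpolation=cv2.INTER_CUBIC).mean(2)
cv2.imwrite("pics/l_top2.png",np.clip((c-25)*255/35,0,255).astype(np.uint8))
print(status.get_obs()["time"])
print([(np.round(d["at"],4).tolist(),d["p"]) for d in spot_point(S,"left_code_number")[:2]])
E
```

```text
[[277.58250274 260.01468189]
 [301.18435334 261.29211985]]
2.0
[([0.4405, 0.3125, 0.0887], 0.76)]
```

View pics/l_top2.png

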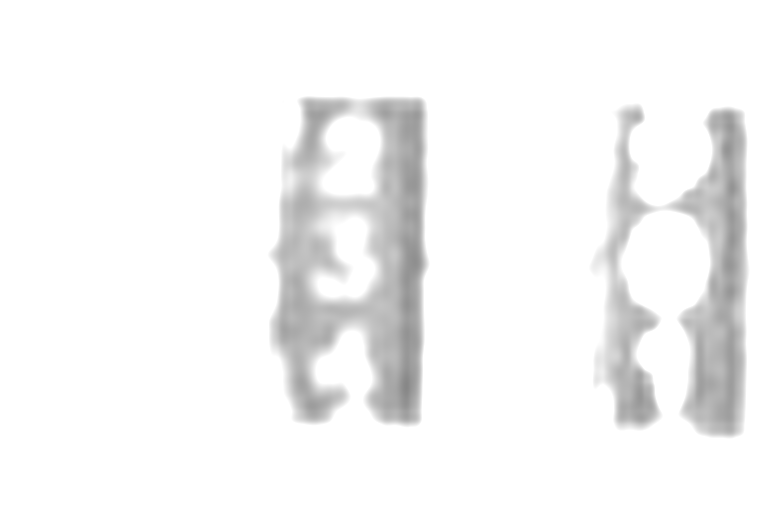

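```bash
python3 - <<'E'
from h import *
from scipy.optimize import least_squares
S=imaging.snapshot("top")
k=790/140
B=np.array([[-88,105,82],[-88,-105,82],[-58,-72,91],[-58,70,82],[-58,28,82],[-58,-14,82]])/1e3
p=np.array([[85,385],[765,397],[662,294],[191,287],[331,291],[467,294]])/k+[243,211]
def W(q): 
    return B@R.from_euler('z',q[2]).as_matrix().T+[q[0],q[1],0]
r=least_squares(lambda q:(proj(S,W(q))-p).ravel(),[.508,.24,0]); print(r.x); print(np.round(r.fun.reshape(-1,2),2))
M=R.from_euler('z',r.x[2]).as_matrix()
for b in [[-58,70,92],[-58,28,92],[-58,-14,92],[-58,-72,91]]: print(np.round(M@np.array(b)/1e3+[r.x[0],r.x[1],0],4))
o=status.get_obs();print(R.from_rotvec(o["tool_rot"]).as_matrix().round(3), o["ee_pos"])
S=imaging.snapshot("side")
print([(np.round(d["at"],3).tolist(),d["p"]) for d in spot_point(S,"lockbox")[:2]])
c=S["frame"].copy()
for u in proj(S,W(r.x)): cv2.circle(c,tuple(np.round(u).astype(int)),1,(0,0,255),-1)
cv2.imwrite("pics/chk.png",cv2.resize(c[130:310,200:400],(800,720))[:600])
E
```

```text
[ 0.50622562  0.24110398 -0.01186675]
[[-1.9   0.09]
 [ 0.99  0.02]
 [ 0.19  0.02]
 [ 0.24  0.2 ]
 [-0.02 -0.11]
 [ 0.49 -0.25]]
[0.4491 0.3118 0.092 ]
[0.4486 0.2698 0.092 ]
[0.4481 0.2278 0.092 ]
[0.4474 0.1698 0.091 ]
[[ 0.238 -0.971  0.   ]
 [-0.971 -0.238 -0.   ]
 [ 0.    -0.    -1.   ]] [ 0.14906375 -0.60696816  0.22162982]
[([0.506, 0.241, 0.001], 0.82), ([0.424, 0.231, 0.058], 0.6)]
```

View pics/chk.png

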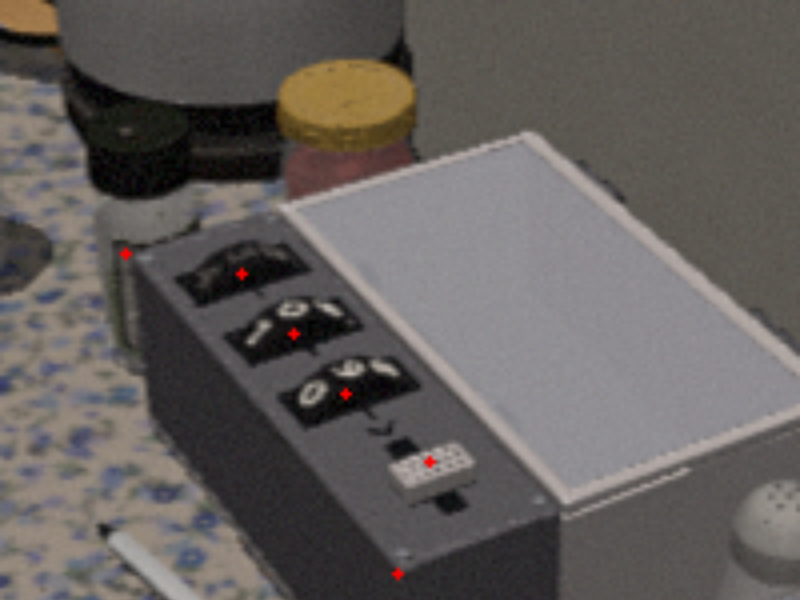

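apply_moves(targets="0 -0.1 -1 0 0 0 -2.8; 0 -0.1 -1 0 0 0 -2.8; 0 -0.1 -1 0 0 0 -2.8; 0 -0.1 -1 0 0 0 -2.8; 0 -0.1 -1 0 0 0 -2.8")

```text
time: 2.7
ee_pos: [0.2863, -0.5426, 0.2217]
tool_rot: [2.692, -1.62, 0.0]
contact_force: [-0.3, 0.1, -1.0]
opening: 0.146
```

apply_moves(targets="0 -0.1 -1 0 0 0 -2.8; 0 -0.1 -1 0 0 0 -2.8; 0 -0.1 -1 0 0 0 -2.8; 0 -0.1 -1 0 0 0 -2.8; 0 -0.1 -1 0 0 0 -2.8")

```text
time: 3.2
ee_pos: [0.4029, -0.4475, 0.2217]
tool_rot: [2.869, -1.28, 0.0]
contact_force: [0.2, -1.2, -0.4]
opening: 0.0
```

apply_moves(targets="0 -0.1 -1 0 0 0 -2.8; 0 -0.1 -1 0 0 0 -2.8; 0 -0.1 -1 0 0 0 -2.8; 0 -0.1 -1 0 0 0 -2.8; 0 -0.1 -1 0 0 0 -2.8")

```text
time: 3.7
ee_pos: [0.4929, -0.327, 0.2217]
tool_rot: [3.003, -0.921, 0.0]
contact_force: [0.4, -0.5, -0.1]
opening: -0.005
```

apply_moves(targets="0 -0.1 -1 0 0 0 -2.8; 0 -0.1 -1 0 0 0 -2.8; 0 -0.1 -1 0 0 0 -2.8; 0 -0.1 -1 0 0 0 -2.8; 0 -0.1 -1 0 0 0 -2.8")

```text
time: 4.2
ee_pos: [0.5511, -0.1884, 0.2217]
tool_rot: [3.093, -0.548, 0.0]
contact_force: [0.3, -0.1, 0.9]
opening: 0.001
```

apply_moves(targets="0 -0.1 -1 0 0 0 -2.8; 0 -0.1 -1 0 0 0 -2.8; 0 -0.1 -1 0 0 0 -2.8; 0 -0.1 -1 0 0 0 -2.8; 0 -0.1 -1 0 0 0 -2.8")

```text
time: 4.7
ee_pos: [0.5741, -0.0398, 0.2216]
tool_rot: [3.137, -0.167, 0.0]
contact_force: [0.3, 0.5, -0.2]
opening: 0.002
```

apply_moves(targets="0 -0.45 -0.9 0 0 0 -1.05; 0 -0.45 -0.9 0 0 0 -1.05; 0 -0.45 -0.9 0 0 0 -1.05; 0 -0.45 -0.9 0 0 0 -1.05; 0 -0.45 -0.9 0 0 0 -1.05")

```text
time: 5.2
ee_pos: [0.5149, 0.1002, 0.2217]
tool_rot: [3.141, -0.025, 0.001]
contact_force: [0.5, 0.5, 0.9]
opening: 0.003
```

apply_moves(targets="0 -0.35 -0.9 0 0 0 0; 0 -0.35 -0.9 0.2 0 0 0; 0 -0.35 -0.9 0.3 0 0 0; 0 -0.35 -0.8 0.5 0 0 0; 0 -0.35 -0.7 0.5 0 0 0")

```text
time: 5.7
ee_pos: [0.4645, 0.2271, 0.1765]
tool_rot: [3.141, -0.025, 0.002]
contact_force: [-0.1, 1.7, 0.2]
opening: -0.004
```

apply_moves(targets="0 -0.3 0 0.4 0 0 0; 0 -0.3 0 0.4 0 0 0; 0 -0.2 0 0.4 0 0 0; 0 0 0 0.4 0 0 0; 0 0 0 0 0 0 0")

```text
time: 6.2
ee_pos: [0.4412, 0.2251, 0.1272]
tool_rot: [3.14, -0.027, -0.002]
contact_force: [-0.5, -0.6, 0.1]
opening: 0.0
```

```bash
cat > pic.py <<'E'
from h import *
import sys
n=sys.argv[1]
s=imaging.snapshot("side");t=imaging.snapshot("top")
a=cv2.resize(s["frame"][130:290,200:360],(400,400),interpolation=cv2.INTER_CUBIC)
b=cv2.resize(t["frame"][200:300,255:375],(400,333),interpolation=cv2.INTER_CUBIC)
b=cv2.copyMakeBorder(b,0,67,0,0,cv2.BORDER_CONSTANT)
cv2.imwrite(f"pics/{n}.png",np.hstack([a,b]))
o=status.get_obs();print(o["time"],o["ee_pos"],o["contact_force"])
E
python3 pic.py a1
```

```text
6.3 [0.44222139 0.22570743 0.12867457] [-0.54837639  0.76269378  0.27027548]
```

View pics/a1.png

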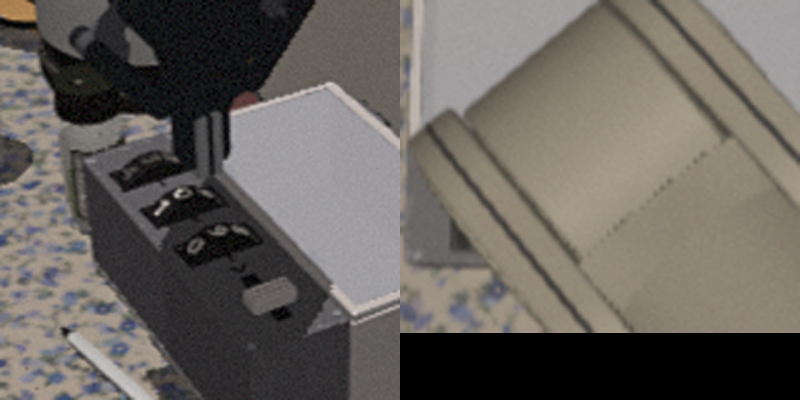

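```bash
python3 - <<'E'
from h import *
s=imaging.snapshot("side")
P=[[.4415,.2257,.1035],[.4415,.2257,.1285],[.449,.2278,.092],[.4486,.2698,.092],[.4491,.3118,.092]]
u=proj(s,P);print(((u-[200,130])*2.5).round(0))
c=s["frame"].copy()
for q in u: cv2.circle(c,tuple(np.round(q).astype(int)),1,(0,0,255),-1)
cv2.imwrite("pics/a2.png",cv2.resize(c[130:280,200:400],(800,600),interpolation=cv2.INTER_CUBIC))
E
```

```text
[[205. 218.]
 [203. 180.]
 [217. 229.]
 [180. 192.]
 [148. 156.]]
```

View pics/a2.png

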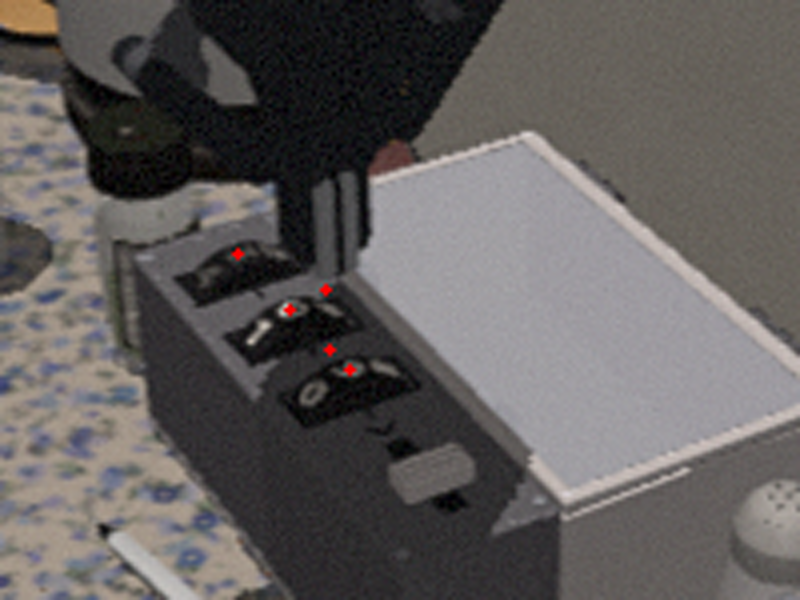

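apply_moves(targets="0 0 -0.05 0.1 0 0 0; 0 0 0 0.1 0 0 0; 0 0 0 0.1 0 0 0; 0 0 0 0 0 0 0; 0 0 0 0 0 0 0")

```text
time: 6.85
ee_pos: [0.4419, 0.2273, 0.1195]
tool_rot: [3.141, -0.026, -0.0]
contact_force: [-0.6, -0.9, 0.2]
opening: -0.0
```

```bash
cat > pic2.py <<'E'
from h import *
import sys
o=status.get_obs();p=np.array(o["ee_pos"]);Rm=R.from_rotvec(o["tool_rot"]).as_matrix()
print(round(o["time"],2),p.round(4),np.round(o["contact_force"],1))
s=imaging.snapshot("side")
c=cv2.resize(s["frame"][130:280,200:400],(800,600),interpolation=cv2.INTER_CUBIC)
if len(sys.argv)>2:
  for q in proj(s,[p,p+Rm[:,2]*.025]): cv2.circle(c,tuple(np.round((q-[200,130])*4).astype(int)),3,(0,0,255),-1)
cv2.imwrite(f"pics/{sys.argv[1]}.png",c)
E
python3 pic2.py b1 1
```

```text
6.85 [0.4419 0.2273 0.1195] [-0.6 -0.9  0.2]
```

View pics/b1.png

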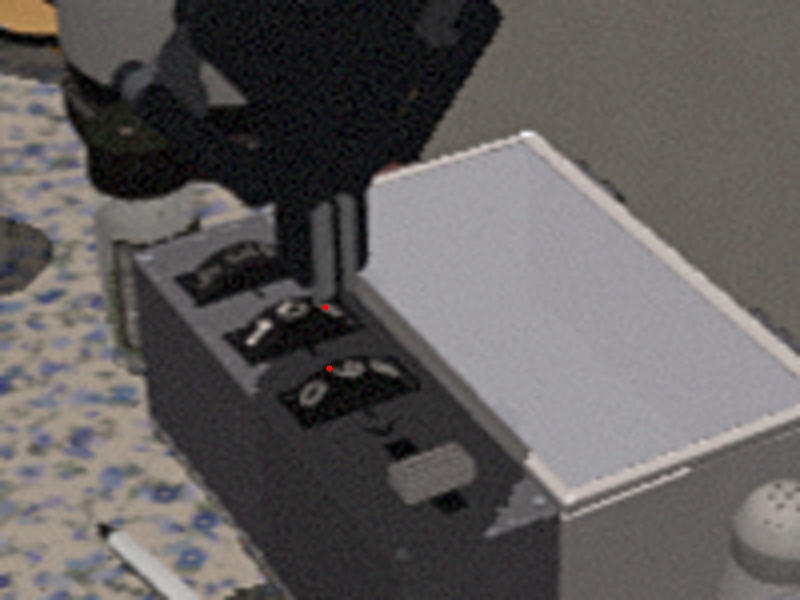

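apply_moves(targets="0 0 0 0.05 0 0 0; 0 0 0 0.05 0 0 0; 0 0 0 0 0 0 0; 0 0 0 0 0 0 0; 0 0 0 0 0 0 0")

```text
time: 7.4
ee_pos: [0.442, 0.2273, 0.1166]
tool_rot: [3.141, -0.026, 0.0]
contact_force: [1.2, -0.4, 0.7]
opening: 0.003
```

apply_moves(targets="0 0 0 0.05 0 0 0; 0 0 0 0 0 0 0; 0 0 0 0 0 0 0; 0 0 0 0 0 0 0; 0 0 0 0 0 0 0")

```text
time: 7.9
ee_pos: [0.442, 0.2273, 0.1151]
tool_rot: [3.141, -0.026, 0.0]
contact_force: [-0.2, -0.2, -1.1]
opening: -0.002
```

apply_moves(targets="0 0 0 0.05 0 0 0; 0 0 0 0 0 0 0; 0 0 0 0 0 0 0; 0 0 0 0 0 0 0; 0 0 0 0 0 0 0")

```text
time: 8.4
ee_pos: [0.442, 0.2273, 0.1136]
tool_rot: [3.141, -0.026, 0.0]
contact_force: [-0.1, 0.3, -1.0]
opening: 0.001
```

```bash
python3 pic2.py b2 1
```

```text
8.4 [0.442  0.2273 0.1136] [-0.1  0.3 -1. ]
```

View pics/b2.png

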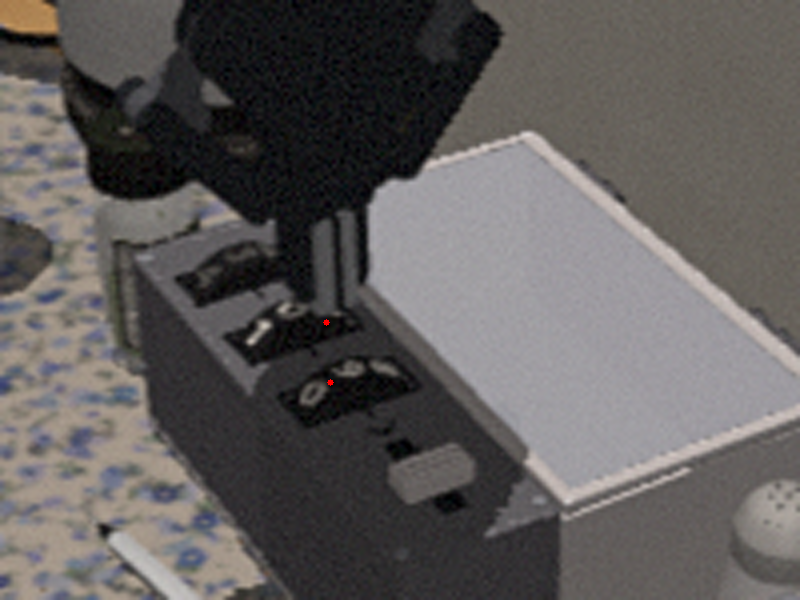

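apply_moves(targets="0 0 0 0.05 0 0 0; 0 0 0 0.05 0 0 0; 0 0 0 0.05 0 0 0; 0 0 0 0 0 0 0; 0 0 0 0 0 0 0")

```text
time: 8.95
ee_pos: [0.4419, 0.2273, 0.109]
tool_rot: [3.141, -0.026, -0.0]
contact_force: [0.6, 0.2, -0.3]
opening: 0.002
```

apply_moves(targets="0 0 0 0.05 0 0 0; 0 0 0 0.05 0 0 0; 0 0 0 0.05 0 0 0; 0 0 0 0 0 0 0; 0 0 0 0 0 0 0")

```text
time: 9.45
ee_pos: [0.4419, 0.2273, 0.1045]
tool_rot: [3.141, -0.026, -0.0]
contact_force: [0.3, 0.9, 0.4]
opening: 0.001
```

```bash
python3 pic2.py b3
```

```text
9.45 [0.4419 0.2273 0.1045] [0.3 0.9 0.4]
```

View pics/b3.png

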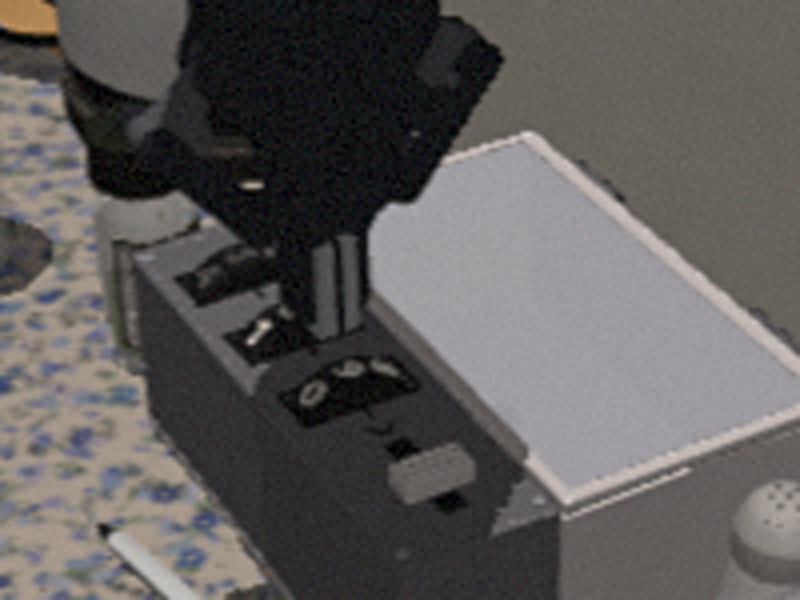

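apply_moves(targets="0 0 0 0.05 0 0 0; 0 0 0 0.05 0 0 0; 0 0 0 0.05 0 0 0; 0 0 0 0 0 0 0; 0 0 0 0 0 0 0")

```text
time: 10.0
ee_pos: [0.4419, 0.2273, 0.1001]
tool_rot: [3.141, -0.026, -0.0]
contact_force: [-0.2, 0.5, -0.2]
opening: 0.003
```

apply_moves(targets="0 0 0 0.05 0 0 0; 0 0 0 0.05 0 0 0; 0 0 0 0 0 0 0; 0 0 0 0 0 0 0; 0 0 0 0 0 0 0")

```text
time: 10.5
ee_pos: [0.442, 0.2273, 0.0971]
tool_rot: [3.141, -0.026, 0.0]
contact_force: [-0.6, -0.3, 0.1]
opening: 0.002
```

apply_moves(targets="0 0 0 0.05 0 0 0; 0 0 0 0.05 0 0 0; 0 0 0 0 0 0 0; 0 0 0 0 0 0 0; 0 0 0 0 0 0 0")

```text
time: 11.0
ee_pos: [0.442, 0.2273, 0.0941]
tool_rot: [3.141, -0.026, 0.0]
contact_force: [0.5, -0.1, -0.4]
opening: 0.0
```

```bash
python3 pic2.py b4
```

```text
11.0 [0.442  0.2273 0.0941] [ 0.5 -0.1 -0.4]
```

View pics/b4.png

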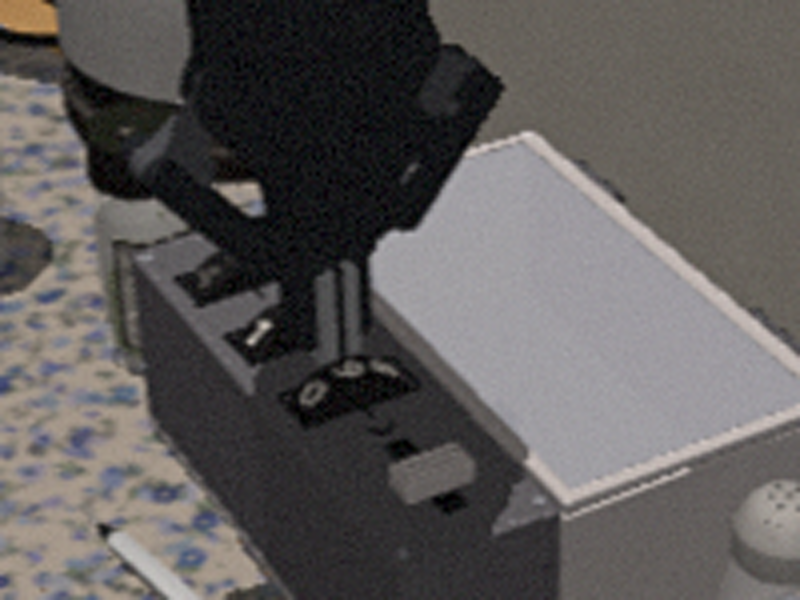

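apply_moves(targets="0 0 0 0.05 0 0 0; 0 0 0 0.05 0 0 0; 0 0 0 0 0 0 0; 0 0 0 0 0 0 0; 0 0 0 0 0 0 0")

```text
time: 11.55
ee_pos: [0.442, 0.2273, 0.0911]
tool_rot: [3.141, -0.026, 0.0]
contact_force: [0.2, 1.4, 0.4]
opening: 0.004
```

apply_moves(targets="0 0 0 0.05 0 0 0; 0 0 0 0.05 0 0 0; 0 0 0 0 0 0 0; 0 0 0 0 0 0 0; 0 0 0 0 0 0 0")

```text
time: 12.05
ee_pos: [0.442, 0.2273, 0.0881]
tool_rot: [3.141, -0.026, 0.0]
contact_force: [-0.5, 0.4, -0.4]
opening: 0.001
```

```bash
python3 pic2.py b5; python3 pic.py b5t
```

```text
12.05 [0.442  0.2273 0.0881] [-0.5  0.4 -0.4]
12.2 [0.44199333 0.22726901 0.08812739] [-0.28276145 -0.95229741  0.23177721]
```

View pics/b5.png

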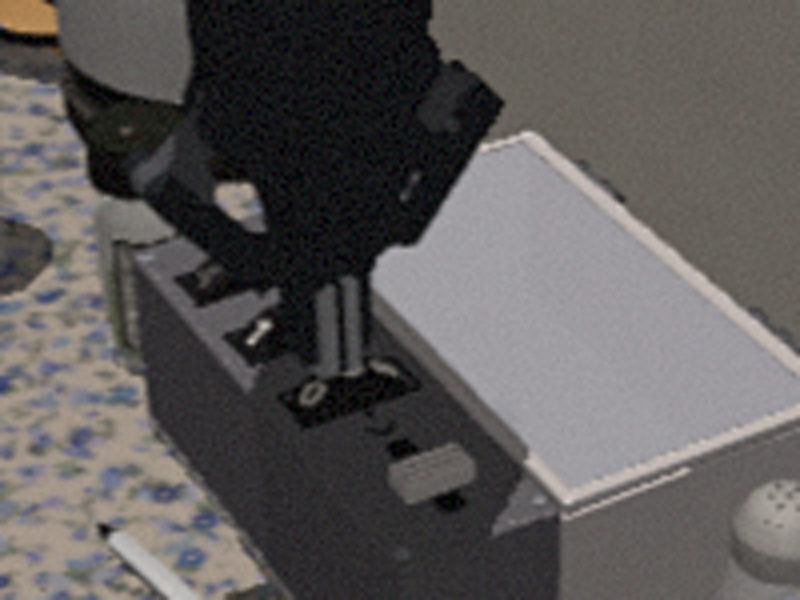

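```bash
python3 - <<'E'
from h import *
s=imaging.snapshot("top");cv2.imwrite("pics/b5top.png",cv2.resize(s["frame"],(800,600)))
E
```

```text
(no output)
```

View pics/b5top.png

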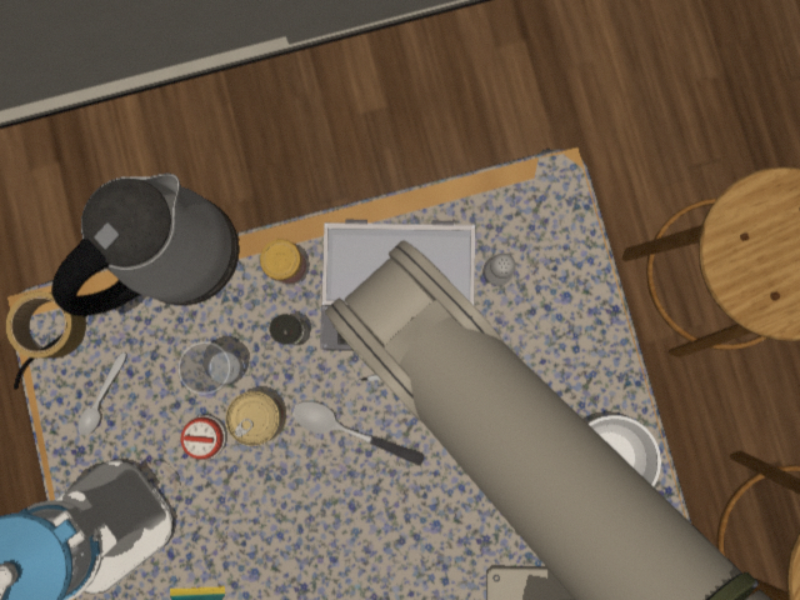

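apply_moves(targets="0 0 0 0.05 0 0 0; 0 0 0 0 0 0 0; 0 0 0 0 0 0 0; 0 0 0 0 0 0 0; 0 0 0 0 0 0 0")

```text
time: 12.75
ee_pos: [0.442, 0.2273, 0.0866]
tool_rot: [3.141, -0.026, 0.0]
contact_force: [-0.4, 0.2, 0.4]
opening: 0.004
```

apply_moves(targets="0 0 0 0.05 0 0 0; 0 0 0 0 0 0 0; 0 0 0 0 0 0 0; 0 0 0 0 0 0 0; 0 0 0 0 0 0 0")

```text
time: 13.25
ee_pos: [0.442, 0.2273, 0.0851]
tool_rot: [3.141, -0.026, 0.0]
contact_force: [-0.0, -1.0, -0.0]
opening: -0.002
```

apply_moves(targets="0 0 0 0.05 0 0 0; 0 0 0 0 0 0 0; 0 0 0 0 0 0 0; 0 0 0 0 0 0 0; 0 0 0 0 0 0 0")

```text
time: 13.75
ee_pos: [0.442, 0.2273, 0.0836]
tool_rot: [3.141, -0.026, 0.0]
contact_force: [0.5, 0.4, -0.2]
opening: 0.003
```

apply_moves(targets="0 0 0 0.05 0 0 0; 0 0 0 0 0 0 0; 0 0 0 0 0 0 0; 0 0 0 0 0 0 0; 0 0 0 0 0 0 0")

```text
time: 14.25
ee_pos: [0.442, 0.2273, 0.0821]
tool_rot: [3.141, -0.026, 0.0]
contact_force: [0.2, 0.4, 0.5]
opening: -0.001
```

```bash
python3 pic2.py b6 1; python3 - <<'E'
from h import *
s=imaging.snapshot("side")
c=cv2.resize(s["frame"][190:250,250:330],(800,600),interpolation=cv2.INTER_CUBIC)
cv2.imwrite("pics/b6z.png",np.clip(c.astype(float)*1.6,0,255).astype(np.uint8))
E
```

```text
14.25 [0.442  0.2273 0.0821] [0.2 0.4 0.5]
```

View pics/b6z.png

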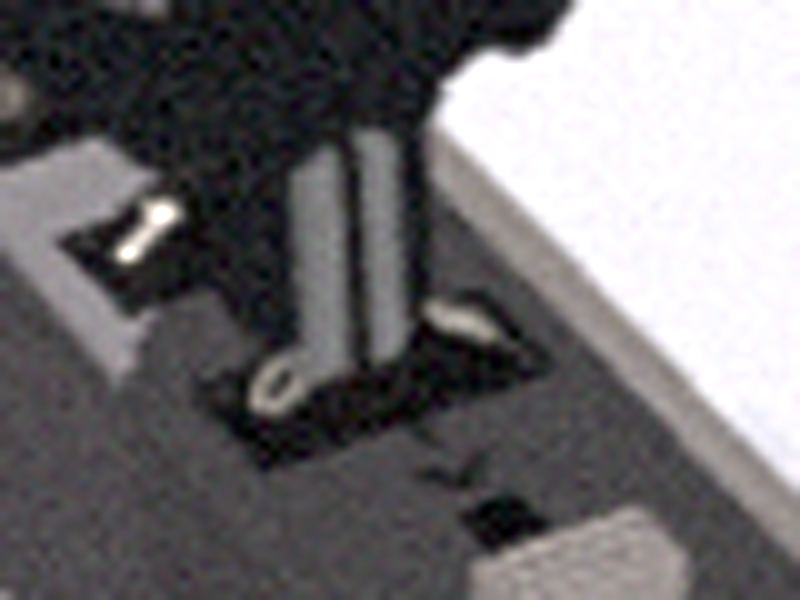

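View pics/b6.png

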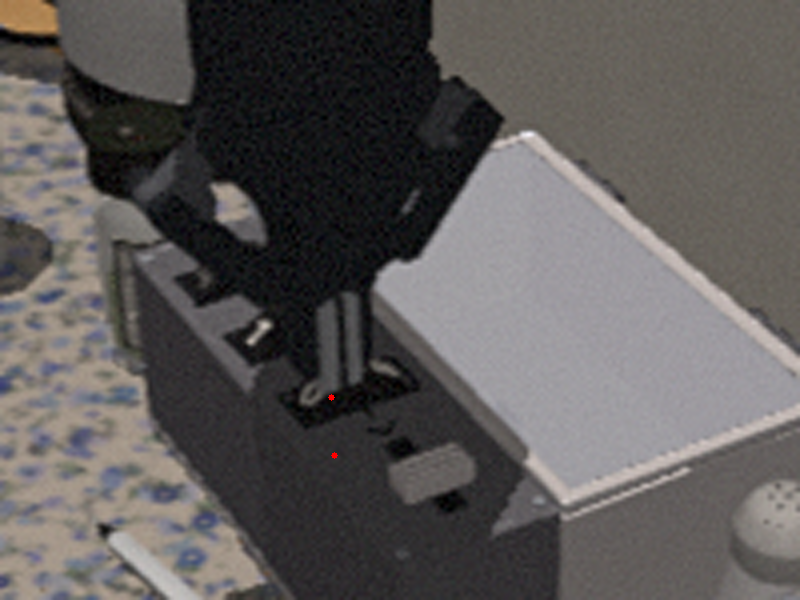

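apply_moves(targets="0 0 0 0.05 0 0 0; 0 0 0 0 0 0 0; 0 0 0 0 0 0 0; 0 0 0 0 0 0 0; 0 0 0 0 0 0 0")

```text
time: 14.85
ee_pos: [0.4426, 0.2274, 0.0814]
tool_rot: [3.141, -0.026, 0.002]
contact_force: [-2.7, -1.9, 9.8]
opening: -0.0
```

apply_moves(targets="0 0 0 0.05 0 0 0; 0 0 0 0 0 0 0; 0 0 0 0 0 0 0; 0 0 0 0 0 0 0; 0 0 0 0 0 0 0")

```text
time: 15.35
ee_pos: [0.4437, 0.2275, 0.0811]
tool_rot: [-3.141, 0.027, -0.006]
contact_force: [-2.3, -4.2, 20.5]
opening: 0.0
```

apply_moves(targets="0 0 0 -0.06 0 0 0; 0 0.12 0 0 0 0 0; 0 0.13 0 0 0 0 0; 0 0.12 0 0 0 0 0; 0 0.13 0 0 0 0 0")

```text
time: 15.85
ee_pos: [0.458, 0.2272, 0.0816]
tool_rot: [-3.141, 0.026, -0.003]
contact_force: [0.1, -0.3, 5.7]
opening: -0.001
```

apply_moves(targets="0 0 0 0 0 0 0; 0 0 0 -0.3 0 0 0; 0 -0.25 0 0 0 0 0; 0 -0.25 0 0 0 0 0; 0 0 0 0 0 0 0")

```text
time: 16.35
ee_pos: [0.4405, 0.2273, 0.0896]
tool_rot: [3.141, -0.024, -0.001]
contact_force: [1.7, 0.6, 0.3]
opening: 0.003
```

```bash
python3 pic2.py c1
```

```text
16.35 [0.4405 0.2273 0.0896] [1.7 0.6 0.3]
```

View pics/c1.png

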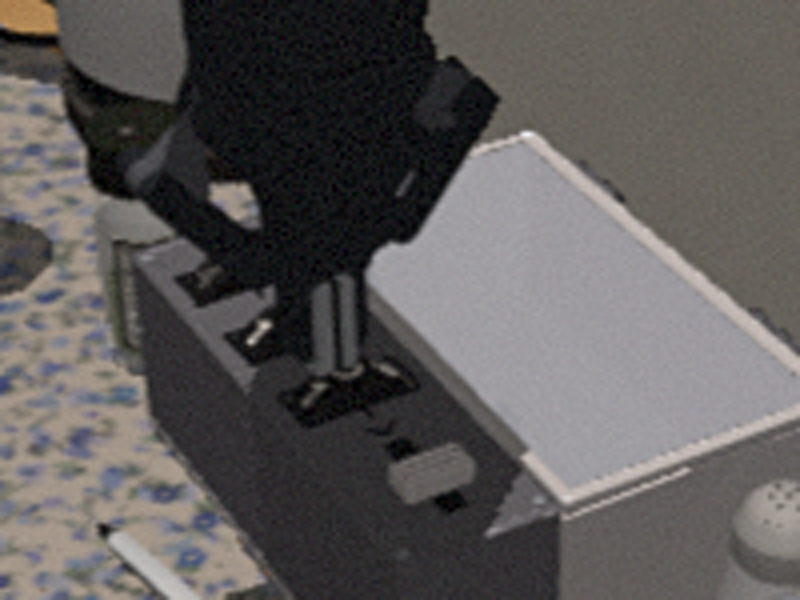

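apply_moves(targets="0 0 0 0.3 0 0 0; 0 0 0 0 0 0 0; 0 0.16 0 0 0 0 0; 0 0.17 0 0 0 0 0; 0 0.17 0 0 0 0 0")

```text
time: 16.9
ee_pos: [0.4584, 0.2273, 0.0814]
tool_rot: [-3.141, 0.027, -0.003]
contact_force: [-0.3, -0.8, 7.5]
opening: 0.001
```

apply_moves(targets="0 0 0 0 0 0 0; 0 0 0 -0.3 0 0 0; 0 -0.25 0 0 0 0 0; 0 -0.25 0 0 0 0 0; 0 0 0 0 0 0 0")

```text
time: 17.4
ee_pos: [0.4404, 0.2272, 0.0894]
tool_rot: [3.141, -0.024, -0.001]
contact_force: [-0.0, -0.3, -0.5]
opening: 0.002
```

apply_moves(targets="0 0 0 0.3 0 0 0; 0 0 0 0 0 0 0; 0 0.16 0 0 0 0 0; 0 0.17 0 0 0 0 0; 0 0.17 0 0 0 0 0")

```text
time: 17.9
ee_pos: [0.4583, 0.2273, 0.0814]
tool_rot: [-3.141, 0.027, -0.003]
contact_force: [-0.2, 0.1, 8.6]
opening: -0.002
```

apply_moves(targets="0 0 0 0 0 0 0; 0 0 0 -0.4 0 0 0; 0 0 -0.4 0 0 0 0; 0 0 -0.5 0 0 0 0; 0 0 -0.5 0 0 0 0")

```text
time: 18.4
ee_pos: [0.4575, 0.27, 0.0927]
tool_rot: [3.141, -0.027, 0.0]
contact_force: [0.3, -0.2, 1.3]
opening: 0.002
```

```bash
python3 pic2.py c2
```

```text
18.4 [0.4575 0.27   0.0927] [ 0.3 -0.2  1.3]
```

View pics/c2.png

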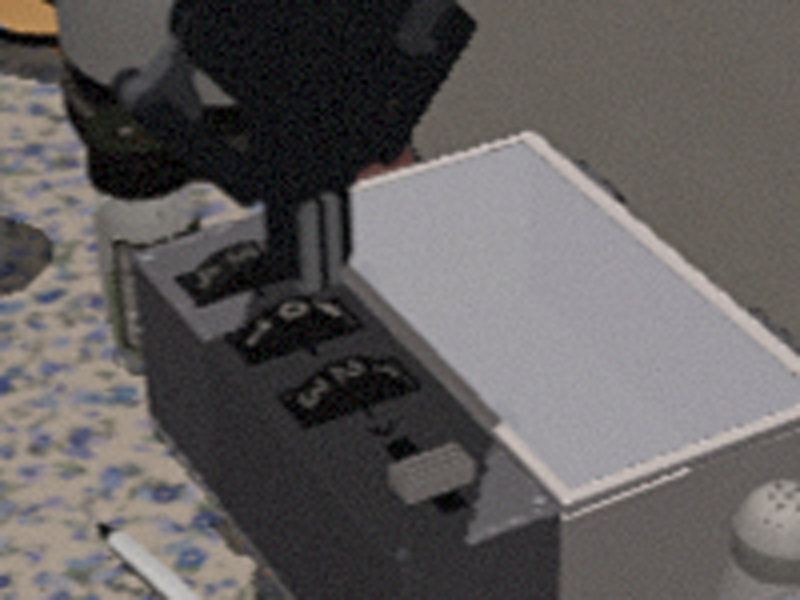

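apply_moves(targets="0 0 0 0.4 0 0 0; 0 0 0 0 0 0 0; 0 -0.16 0 0 0 0 0; 0 -0.17 0 0 0 0 0; 0 -0.17 0 0 0 0 0")

```text
time: 18.95
ee_pos: [0.4434, 0.2708, 0.0815]
tool_rot: [-3.139, 0.026, -0.004]
contact_force: [-0.4, 5.8, 8.2]
opening: 0.0
```

apply_moves(targets="0 0 0 0 0 0 0; 0 0 0 -0.3 0 0 0; 0 0.25 0 0 0 0 0; 0 0.25 0 0 0 0 0; 0 0 0 0 0 0 0")

```text
time: 19.45
ee_pos: [0.4589, 0.2681, 0.0893]
tool_rot: [3.141, -0.029, -0.001]
contact_force: [0.4, -0.0, 0.6]
opening: 0.004
```

apply_moves(targets="0 0 0 0.3 0 0 0; 0 0 0 0 0 0 0; 0 -0.16 0 0 0 0 0; 0 -0.17 0 0 0 0 0; 0 -0.17 0 0 0 0 0")

```text
time: 19.95
ee_pos: [0.4434, 0.2695, 0.0814]
tool_rot: [-3.141, 0.027, -0.003]
contact_force: [-0.7, -2.4, 10.7]
opening: 0.003
```

apply_moves(targets="0 0 0 0 0 0 0; 0 0 0 -0.3 0 0 0; 0 0.25 0 0 0 0 0; 0 0.25 0 0 0 0 0; 0 0 0 0 0 0 0")

```text
time: 20.45
ee_pos: [0.4587, 0.2686, 0.0893]
tool_rot: [-3.141, 0.028, 0.001]
contact_force: [-0.2, 0.1, 0.0]
opening: 0.002
```

apply_moves(targets="0 0 0 0.3 0 0 0; 0 0 0 0 0 0 0; 0 -0.16 0 0 0 0 0; 0 -0.17 0 0 0 0 0; 0 -0.17 0 0 0 0 0")

```text
time: 20.95
ee_pos: [0.4433, 0.2697, 0.0814]
tool_rot: [-3.141, 0.026, -0.003]
contact_force: [-0.6, -1.3, 9.9]
opening: -0.005
```

apply_moves(targets="0 0 0 0 0 0 0; 0 0 0 -0.4 0 0 0; 0 0 -0.4 0 0 0 0; 0 0 -0.5 0 0 0 0; 0 0 -0.5 0 0 0 0")

```text
time: 21.45
ee_pos: [0.4431, 0.3123, 0.0925]
tool_rot: [3.141, -0.026, -0.0]
contact_force: [-0.3, -0.9, 0.1]
opening: -0.002
```

```bash
python3 pic2.py c3
```

```text
21.45 [0.4431 0.3123 0.0925] [-0.3 -0.9  0.1]
```

View pics/c3.png

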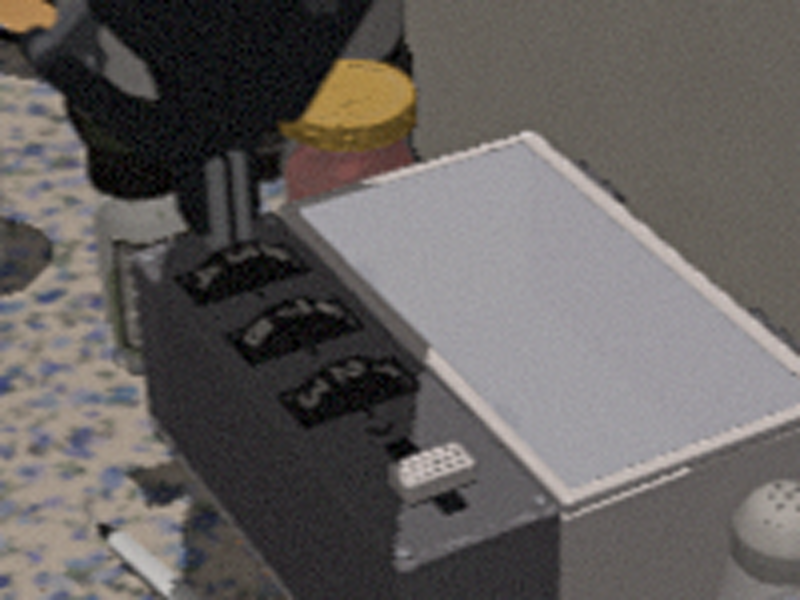

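apply_moves(targets="0 0 0 0.4 0 0 0; 0 0 0 0 0 0 0; 0 0.16 0 0 0 0 0; 0 0.17 0 0 0 0 0; 0 0.17 0 0 0 0 0")

```text
time: 22.0
ee_pos: [0.4592, 0.3127, 0.0815]
tool_rot: [-3.138, 0.025, -0.004]
contact_force: [0.3, 5.8, 7.7]
opening: -0.001
```

apply_moves(targets="0 0 0 0 0 0 0; 0 0 0 -0.5 0 0 0; 0 0 0 -0.5 0 0 0; 0 0 0.8 -0.5 0 0 8; 0 0 0.9 -0.5 0 0 8")

```text
time: 22.5
ee_pos: [0.4535, 0.2601, 0.1419]
tool_rot: [-3.106, 0.47, 0.001]
contact_force: [0.9, -0.6, 0.0]
opening: 0.003
```

```bash
python3 pic2.py c4; python3 - <<'E'
from h import *
print(np.round(status.get_obs()["joint_pos"],2))
for n in("side","top"):
  s=imaging.snapshot(n)
  for k in ["left_code_number","middle_code_number","right_code_number","latch_top","lockbox"]:
    print(n,k,[(np.round(d["at"],4).tolist(),round(d["p"],2)) for d in spot_point(s,k)[:1]])
E
```

```text
22.5 [0.4535 0.2601 0.1419] [ 0.9 -0.6  0. ]
[ 0.09  0.25 -0.78  1.8   0.19  1.17 -1.06]
side left_code_number [([0.4494, 0.3097, 0.0917], 0.73)]
side middle_code_number [([0.4469, 0.2683, 0.0918], 0.49)]
side right_code_number [([0.4459, 0.2277, 0.0905], 0.77)]
side latch_top [([0.4458, 0.1719, 0.0897], 0.62)]
side lockbox [([0.507, 0.2427, 0.0001], 0.87)]
top left_code_number []
top middle_code_number []
top right_code_number []
top latch_top []
top lockbox []
```

View pics/c4.png

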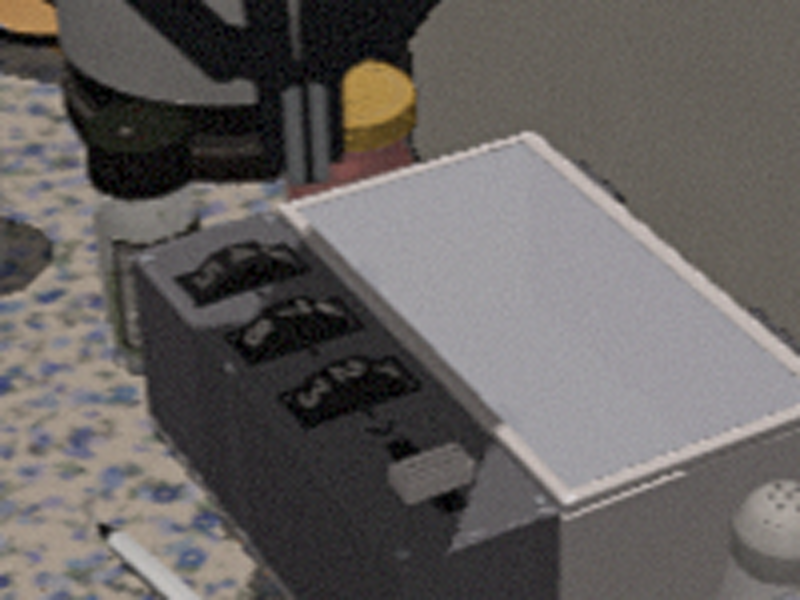

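apply_moves(targets="0 0 0 0 0 0 7.35; 0 0 0 0 0 0 7.35; 0 0 0 0 0 0 7.35; 0 0 0 0 0 0 7.35; 0 0 0 0 0 0 7.35")

```text
time: 23.65
ee_pos: [0.4537, 0.2605, 0.1408]
tool_rot: [2.799, -1.426, -0.0]
contact_force: [-0.2, -0.1, 0.9]
opening: -0.001
```

apply_moves(targets="0 0 0 0 0 0 7.35; 0 0 0 0 0 0 7.35; 0 0 0 0 0 0 7.35; 0 0 0 0 0 0 7.35; 0 0 0 0 0 0 7.35")

```text
time: 24.15
ee_pos: [0.4537, 0.2605, 0.1408]
tool_rot: [2.207, -2.235, -0.0]
contact_force: [0.5, -0.6, -0.7]
opening: 0.001
```

apply_moves(targets="0 0.9 0.1 0 0 0 0; 0 1 0.1 0 0 0 0; 0 1 0.1 0 0 0 0; 0 0.7 0 0 0 0 0; 0 0.3 0 0 0 0 0")

```text
time: 24.65
ee_pos: [0.4439, 0.1415, 0.1408]
tool_rot: [2.21, -2.232, 0.001]
contact_force: [1.0, 0.3, 0.2]
opening: -0.0
```

apply_moves(targets="0 0 0 0.5 0 0 0; 0 0 0 0.5 0 0 0; 0 0 0 0.5 0 0 0; 0 0 0 0.3 0 0 0; 0 0 0 0 0 0 0")

```text
time: 25.15
ee_pos: [0.4431, 0.1438, 0.0859]
tool_rot: [2.213, -2.228, -0.002]
contact_force: [-0.7, -0.0, 0.8]
opening: -0.001
```

```bash
python3 pic2.py d1
```

```text
25.15 [0.4431 0.1438 0.0859] [-0.7 -0.   0.8]
```

View pics/d1.png

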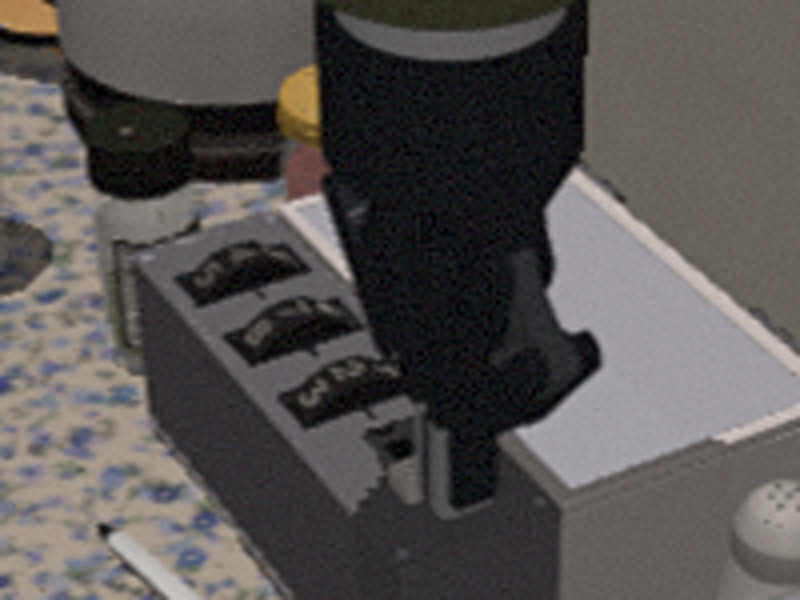

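apply_moves(targets="0 0 0 0.1 0 0 0; 0 0 0 0.1 0 0 0; 0 0 0 0.05 0 0 0; 0 0 0 0.05 0 0 0; 0 0 0 0 0 0 0")

```text
time: 25.7
ee_pos: [0.4438, 0.1434, 0.0778]
tool_rot: [2.213, -2.23, 0.0]
contact_force: [-0.7, 0.2, -0.2]
opening: 0.004
```

```bash
python3 pic2.py d2
```

```text
25.7 [0.4438 0.1434 0.0778] [-0.7  0.2 -0.2]
```

View pics/d2.png

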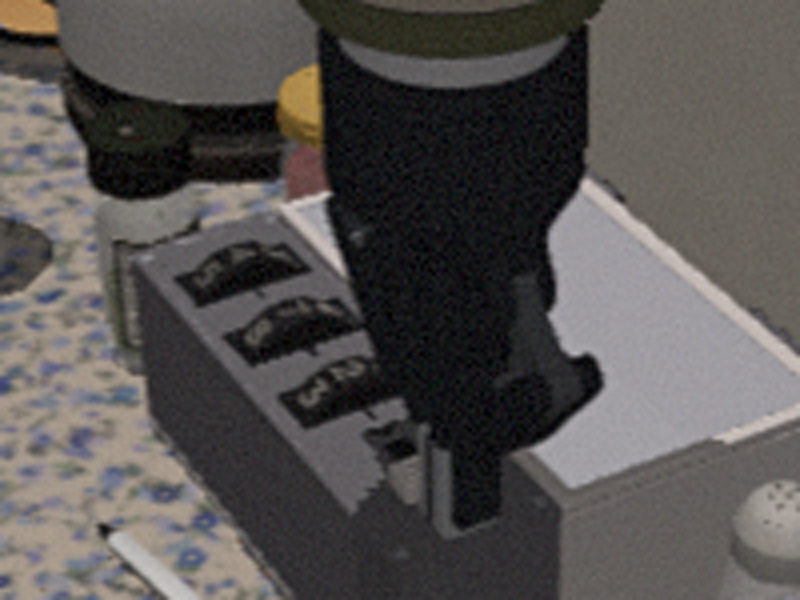

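apply_moves(targets="0 0 0 0.08 0 0 0; 0 0 0 0 0 0 0; 0 -0.1 0 0 0 0 0; 0 -0.1 0 0 0 0 0; 0 0 0 0 0 0 0")

```text
time: 26.25
ee_pos: [0.4439, 0.1501, 0.0756]
tool_rot: [-2.213, 2.229, 0.0]
contact_force: [-0.7, -0.1, 0.2]
opening: -0.0
```

apply_moves(targets="0 -0.05 0 0 0 0 0; 0 -0.05 0 0 0 0 0; 0 -0.05 0 0 0 0 0; 0 0 0 0 0 0 0; 0 0 0 0 0 0 0")

```text
time: 26.75
ee_pos: [0.4439, 0.1539, 0.0755]
tool_rot: [2.213, -2.23, 0.0]
contact_force: [0.7, -0.5, 0.2]
opening: -0.004
```

```bash
python3 pic2.py d3
```

```text
26.75 [0.4439 0.1539 0.0755] [ 0.7 -0.5  0.2]
```

View pics/d3.png

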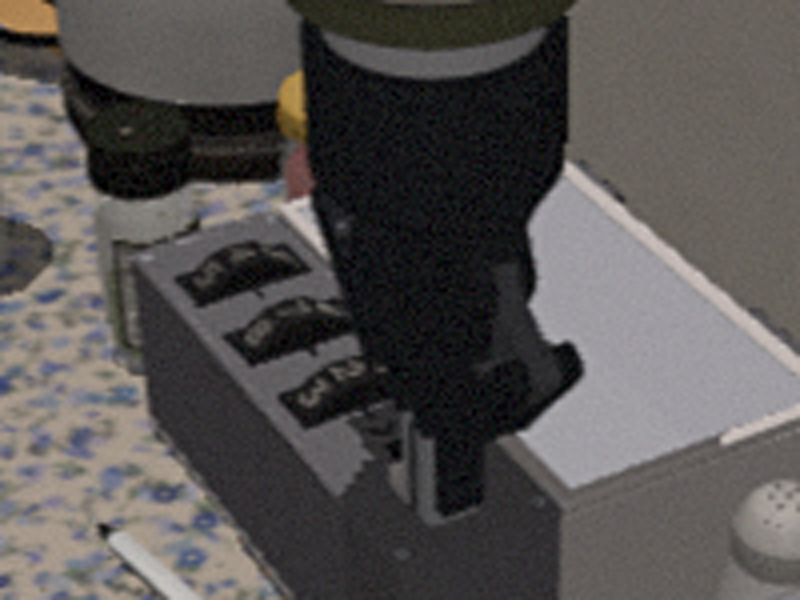

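apply_moves(targets="0 -0.05 0 0 0 0 0; 0 -0.05 0 0 0 0 0; 0 -0.05 0 0 0 0 0; 0 -0.05 0 0 0 0 0; 0 0 0 0 0 0 0")

```text
time: 27.3
ee_pos: [0.444, 0.16, 0.0755]
tool_rot: [-2.213, 2.23, -0.0]
contact_force: [0.1, -1.9, -0.5]
opening: 0.004
```

apply_moves(targets="0 -0.05 0 0 0 0 0; 0 -0.05 0 0 0 0 0; 0 0 0 0 0 0 0; 0 0 0 0 0 0 0; 0 0 0 0 0 0 0")

```text
time: 27.8
ee_pos: [0.444, 0.1631, 0.0755]
tool_rot: [-2.213, 2.23, 0.0]
contact_force: [0.6, -0.0, 0.4]
opening: -0.003
```

```bash
python3 pic2.py d4
```

```text
27.8 [0.444  0.1631 0.0755] [ 0.6 -0.   0.4]
```

View pics/d4.png

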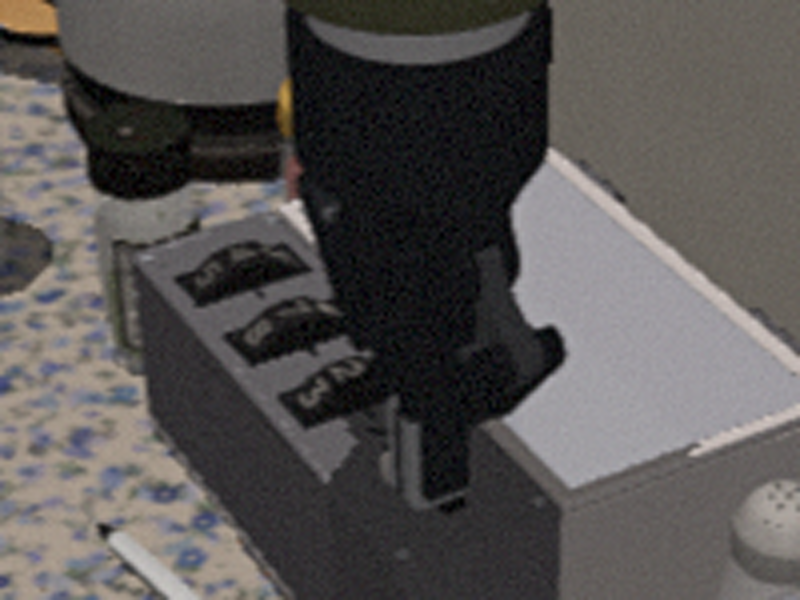

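apply_moves(targets="0 -0.05 0 0 0 0 0; 0 -0.05 0 0 0 0 0; 0 0 0 0 0 0 0; 0 0 0 0 0 0 0; 0 0 0 0 0 0 0")

```text
time: 28.35
ee_pos: [0.444, 0.1661, 0.0755]
tool_rot: [-2.213, 2.23, 0.0]
contact_force: [0.1, -0.9, -0.3]
opening: -0.001
```

apply_moves(targets="0 -0.05 0 0 0 0 0; 0 -0.05 0 0 0 0 0; 0 0 0 0 0 0 0; 0 0 0 0 0 0 0; 0 0 0 0 0 0 0")

```text
time: 28.85
ee_pos: [0.444, 0.1689, 0.0755]
tool_rot: [2.213, -2.23, 0.0]
contact_force: [0.6, -1.5, 0.9]
opening: -0.0
```

```bash
python3 pic2.py d5
```

```text
28.85 [0.444  0.1689 0.0755] [ 0.6 -1.5  0.9]
```

View pics/d5.png

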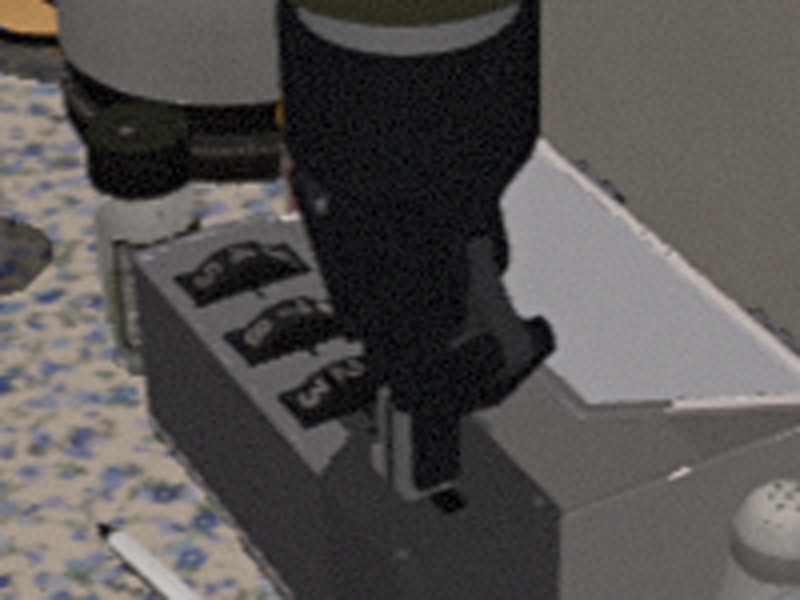

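apply_moves(targets="0 -0.04 0 0 0 0 0; 0 -0.03 0 0 0 0 0; 0 0 0 0 0 0 0; 0 0 0 0 0 0 0; 0 0 0 0 0 0 0")

```text
time: 29.4
ee_pos: [0.444, 0.1692, 0.0754]
tool_rot: [2.21, -2.23, 0.002]
contact_force: [-1.5, -8.3, 4.4]
opening: -0.003
```

apply_moves(targets="0 -0.03 0 0 0 0 0; 0 0 0 0 0 0 0; 0 0 0 0 0 0 0; 0 0 0 0 0 0 0; 0 0 0 0 0 0 0")

```text
time: 29.9
ee_pos: [0.444, 0.1694, 0.0754]
tool_rot: [2.208, -2.23, 0.003]
contact_force: [-1.6, -10.6, 5.7]
opening: -0.001
```

apply_moves(targets="0 0.15 0 0 0 0 0; 0 0.2 0 0 0 0 0; 0 0 0 -0.3 0 0 0; 0 0 0 -0.7 0 0 0; 0 0 0 -1 0 0 0")

```text
time: 30.4
ee_pos: [0.4431, 0.1616, 0.1358]
tool_rot: [2.212, -2.229, -0.002]
contact_force: [0.6, 0.5, -0.2]
opening: 0.002
```

apply_moves(targets="0 0.3 0.5 -1 0 0 0; 0 0.8 0.7 -0.5 0 0 0; 0 1 0.7 0 0 0 0; 0 1 0.7 0 0 0 0; 0 1 0.7 0 0 0 0")

```text
time: 30.9
ee_pos: [0.3433, 0.0387, 0.1813]
tool_rot: [-2.213, 2.228, -0.001]
contact_force: [-0.2, -0.2, 0.9]
opening: -0.001
```

apply_moves(targets="0 1 0 0 0 0 0; 0 1 0 0 0 0 0; 0 1 0 0 0 0 0; 0 1 0 0 0 0 0; 0 1 0 0 0 0 0")

```text
time: 31.4
ee_pos: [0.343, -0.1116, 0.1813]
tool_rot: [-2.213, 2.229, -0.002]
contact_force: [0.9, 0.0, -1.4]
opening: -0.004
```

```bash
python3 pic2.py e1; python3 - <<'E'
from h import *
print(status.get_obs()["joint_pos"].round(2))
S={n:imaging.snapshot(n) for n in("side","top")}
for n,s in S.items():
  for k in ["left_code_number","middle_code_number","right_code_number","latch_top","lockbox","jam_jar","sprinkle_jar","shaker","pen"]:
    print(n,k,[(np.round(d["at"],4).tolist(),round(d["p"],2)) for d in spot_point(s,k)[:1]])
cv2.imwrite("pics/e1t.png",cv2.resize(S["top"]["frame"][150:330,200:440],(800,600),interpolation=cv2.INTER_CUBIC))
E
```

```text
31.4 [ 0.343  -0.1116  0.1813] [ 0.9  0.  -1.4]
[ 0.38 -0.23 -0.16  2.13 -0.04  1.23 -1.34]
side left_code_number [([0.446, 0.311, 0.0887], 0.58)]
side middle_code_number [([0.4493, 0.2709, 0.093], 0.71)]
side right_code_number [([0.4491, 0.2287, 0.0923], 0.72)]
side latch_top [([0.4505, 0.1874, 0.0897], 0.8)]
side lockbox [([0.5078, 0.2417, 0.001], 0.82)]
side jam_jar []
side sprinkle_jar [([0.4515, 0.3921, 0.0013], 0.8)]
side shaker []
side pen [([0.3919, 0.2323, -0.003], 0.93)]
top left_code_number [([0.4524, 0.3097, 0.0942], 0.7)]
top middle_code_number [([0.4486, 0.2679, 0.0904], 0.58)]
top right_code_number [([0.447, 0.2264, 0.0901], 0.52)]
top latch_top [([0.4478, 0.1811, 0.0888], 0.67)]
top lockbox [([0.5088, 0.2397, -0.0035], 0.93)]
top jam_jar [([0.5456, 0.4054, -0.0026], 0.55)]
top sprinkle_jar [([0.4491, 0.3913, -0.0007], 0.9)]
top shaker [([0.5341, 0.0995, 0.0022], 0.87)]
top pen [([0.3906, 0.2318, 0.0033], 0.85)]
```

View pics/e1.png

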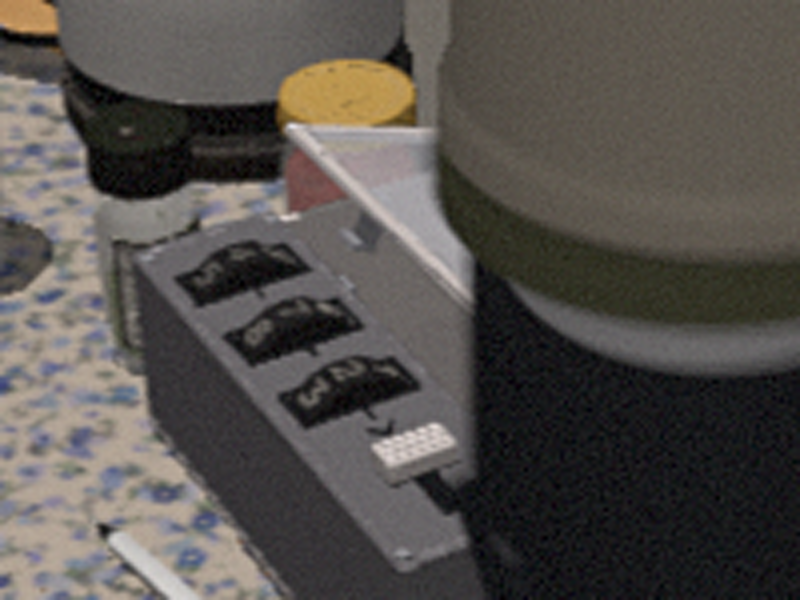

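View pics/e1t.png

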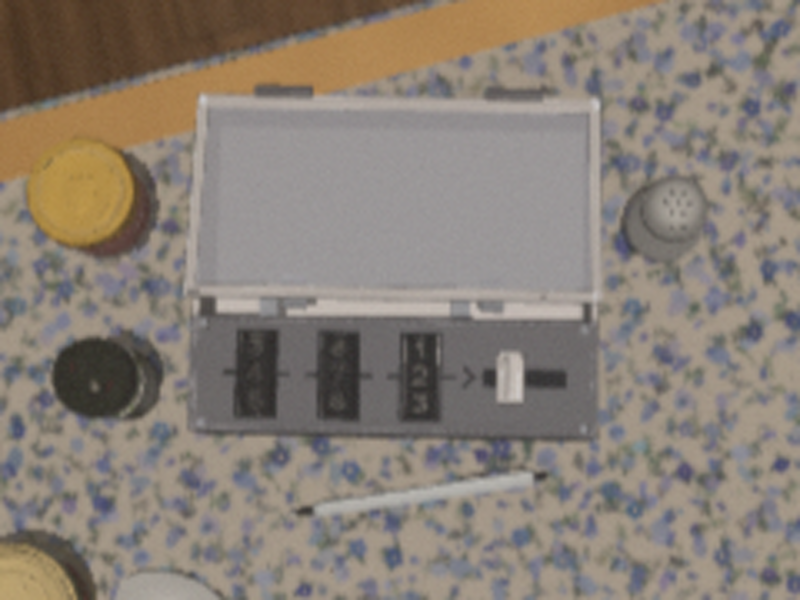

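```bash
python3 -c "
from h import *
print(bot.close_job())"
```

```text
the job is handed in; nothing more can be done
None
```

The lockbox is open: the wheels read 4, 7, 2, the slide is at its end stop and the clear lid has sprung up. I handed the job in at about 31.5 s.

**What I did:** With the closed fingertips I turned the wheels in single-click strokes. The right wheel went 9→2 in three clicks toward the back, the middle 0→7 in three clicks toward the front, and the left 3→4 in one click toward the back. I then pushed the slide toward the wheels until it stopped, and drew the arm clear.

**Last checks:**
- **Wheels:** both cameras show 4, 7, 2 at the index lines, and the networks put all three code numbers at the wheel tops.
- **Slide:** it travelled about 12 mm in the top picture, and at the stop the sideways force rose to about 10 N with no further motion.
- **Box and bystanders:** the box and middle wheel stayed within about 1 mm by pixel comparison. The jars, shaker and pen are where they were, to within the networks' few mm. The arm stands well clear.

**What disagreed:**
- **Fingertip position:** the fingertips met the wheel about 35 mm farther back along the tool than `bot.tcp_to_tips` says. I found contact by stepping down slowly while watching the force and the side camera.
- **Touch force:** that first touch briefly reached about 20 N, over the 3 to 15 N the tyres are rated for. I backed it off, and the drags then read roughly 6 to 11 N.

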